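# Hold the light box shutter half open

## Task

For a picture at half light I need the inspection light box whose shutter has the flat upright tab, not the one with the round knob. Push its sprung shutter all the way open until you feel the end stop, keep it there a moment, then ease it back to half open without letting it snap shut, and finish while still holding it there with the fingers against the spring. Leave the other light box shut and everything else on the bench where it is.

Things in the scene. Friction and masses are not known exactly. Their poses are not given: they have to be found in the camera images.
- lightbox: the light box to use, fixed to the bench: grey box 120 x 190 mm (its x, y), top at height 55 mm, with an opal window in the -y half of its top, covered by a steel sliding shutter between two aluminium rails. Rails run along its y, 44 mm either side of the middle to their outer edges, 9 mm high; dark end bars 11 mm high and 9 mm thick across both ends at y = -79.5 and +79.5 mm. Origin: centre of the underside; y is the opening direction of the shutter.
- shutter_foot (a point): the flat upright steel tab fixed on the middle of that shutter plate (70 x 80 mm, 4 mm thick, top face at height 61 mm): 40 mm along the box's x, 12 mm thick along the box's y (the sliding direction), 44 mm high. This point: centre of the tab's underside, 61 mm above the bench; same axes as the light box; it moves with the shutter and with the shutter shut stands at y = -33 mm of the box, x = 0
- tab_top (a point): centre of the top edge of the tab, 105 mm above the bench
- shutter (a joint): how far that shutter is open, m: 0 shut (where the spring holds it), 0.060 fully open at its hard stop, moving along +y of the light box; half open is 0.030. The spring pushes it shut with 4 N at 0, rising evenly to 16 N at 0.060 (10 N at half)
- otherbox: the other light box, not to be used: same box and origin, told apart by its round knob (26 mm wide, 44 mm high) in place of the tab, standing at y = -33 mm of that box
- othershutter (a joint): how far the other box's shutter is open, m; stays shut at 0
- jar: bystander: small jar, 34 mm across, 42 mm high, beside the light box; origin centre of underside
- spool: bystander: spool 52 mm across, 32 mm high; origin centre of underside
- driver: bystander: screwdriver 150 mm long lying behind the light box, along its own x; origin at the underside of its middle
- phone: bystander: phone 72 x 148 x 8 mm lying flat; origin centre of underside
- board: bystander: circuit board 50 x 90 x 4 mm lying flat; origin centre of underside
- tray: bystander: clear divided tray 100 x 140 x 30 mm; origin centre of underside

How it is judged:
By the outcome, as a careful person would: the job done as asked, in the order asked, and still so for the second after the job is handed in, while the arm keeps its last pose, push and grip.
It also fails if it takes over 45 s, if anything falls off the work surface, if the arm or the gripper's body presses on something with over 40 N, if the wrist force passes 120 N, or if a joint passes its speed limit or range.

## Robot

A 6-joint arm with a two-finger parallel gripper is mounted at the origin on the work surface. World frame = base frame: x ahead of the robot, y to its left, z up, the work surface at z = 0. Lengths are in m, angles in rad, forces in N, time in s.
With the tool pointing down it reaches from about 0.375 to 0.9 m from the base axis. Payload 3.1 kg.
Tool frame: the origin (TCP) lies at the centre of the arm's flange, where the gripper is bolted on; the fingertips stand 182 mm ahead of it and the grasp point (between the pads) lies 164 mm ahead of it; z points along the fingers, y is the line along which they close (so a half turn about z gives the same grasp; the last joint's range is limited). The gripper opens to 87 mm and grips with 3 to 60 N. Pads are 19 mm wide; open, the fingers measure 117 mm over their backs; the gripper's body (75 mm by 190 mm) begins 51 mm behind the grasp point.
Start: joints at [-1.29, 0.527, 1.433, -0, 1.181, -0.178], TCP at [0.277, -0.56, 0.405] pointing down, gripper open.
Joint ranges: [-3.08, 3.08], [-0.75, 2.2], [0.22, 2.44], [-1.43, 4.57], [0, 2.65], [-2.85, 2.85]. Speed limits (rad/s): [2.79, 2.79, 3.14, 3.14, 3.14, 3.14].

## Interface

Orientations are given as a unit quaternion [x, y, z, w].
In Python, from rig import * gives the robot as it stands.
- The arm moves only by the tool move_arm, never from a script. Its argument "commands" is a list that holds one entry, the list of rows, each a list of 6 numbers: the shift along the tool's x, y, z in units of 40 mm (1.0 is 40 mm), then the turn, a rotation vector about the tool's x, y, z in rad. A call has 1 to 12 rows; each row is the pose to reach, as a shift and turn from the pose commanded when the call began, along the tool's axes at that moment; what a row does not reach only later rows make up. A row lasts 1/8 s, in which the tool goes at most 62.5 mm and 10.7 degrees, less where a joint would pass 70% of its speed; a pose out of reach is approached as far as the arm can. A call with a gripper value outside its range is refused whole. "claw" is the closure, from -1 (fully open) to 1 (shut), so that 0 is half open, set as the call begins (left out, the last holds). The fingers move at their own pace and stop on an object; "squeeze" is the grip in N (left out, the last holds). Time passes only in rows, so rows that repeat a pose let the fingers close. It gives the time, the measured TCP pose, the force, the opening and the grip force at its end, in the units of the state.
- get_obs(): the state, without advancing time (a new reading comes with each control period).
- camera(name): name is "side" or "top"; returns a dict with "pixels" (420x560x3 uint8, blue, green, red), "range_z" (420x560 float32, m along the optical axis (not along the pixel's ray), 0 where there is no reading), "camera_matrix" (3x3 intrinsics, pixels), "extrinsics" (4x4, takes a point from world to camera coordinates). Camera axes: x right, y up, looking along -z (the intrinsics and any distortion apply to the point x, -y, -z); pixel columns grow to the right and rows downward; lengths in m; the calibration is good to about 2 mm. A picture is of the moment at which its call begins.
- hand_in(): hands the job in; it is judged then, once.
The state is a dict: "time": time; "q": joint angles; "joint_velocities": joint speeds; "joint_torque": joint torques, N m; "position": TCP position; "tool_rot": TCP orientation; "ft_force": force on the tool from outside, world axes, zero at the start; "moment": the same for the moment, N m; "grip_width": finger opening in m; "grip_force": force on a finger pad.
Only numpy, scipy, OpenCV 4.12 (cv2) and the standard library are available. Lean on these libraries where they do the work, as an engineer would, in place of code of your own. Each camera call takes 0.05 s, during which the arm holds its last target. There are 200 camera calls.

## Working session

There is one attempt and no reset: what is moved stays moved. The work goes in short steps, Python scripts to look and compute and a tool call to move; the robot and the scene stay as the last step left them, time stands still between calls to the robot, and variables do not carry over. Pictures are saved under pics/ and viewed, at most 10 in all, crops included, and the job is handed in when it is done.

Besides the shell and the picture viewer there is one more tool, called after "Call:" as name(argument=value, ...), one argument or row to a line, values as JSON. move_arm: Moves the arm, as the interface text tells. Its arguments: {"type":"object","properties":{"commands":{"type":"array","items":{"type":"array","items":{"type":"array","items":{"type":"number"}}}},"claw":{"type":"number"},"squeeze":{"type":"number"}},"required":["commands"]}

```bash
mkdir -p pics; cat > h.py <<'E'
from rig import *
import numpy as np, cv2
def snap(n):
    c=camera(n); np.savez('%s.npz'%n,**{k:np.asarray(v) for k,v in c.items()}); return c
def load(n): return dict(np.load('%s.npz'%n))
def w(c,u,v,z=None):
    K=c['camera_matrix'];E=np.linalg.inv(c['extrinsics'])
    r=np.array([(u-K[0,2])/K[0,0],-(v-K[1,2])/K[1,1],-1.])
    if z is None: return (E@np.r_[r*c['range_z'][int(v),int(u)],1])[:3]
    d=E[:3,:3]@r; o=E[:3,3]; return o+d*(z-o[2])/d[2]
E
python3 - <<'E'
from h import *
for n in('top','side'):
    c=snap(n); cv2.imwrite(f'pics/{n}0.png',c['pixels']); print(c['camera_matrix'],c['extrinsics'])
print(get_obs())
E
```

```text
[[468.31439736   0.         278.45949999]
 [  0.         468.31439736 208.76499105]
 [  0.           0.           1.        ]] [[-0.00785557 -0.99994077  0.00753241 -0.02500628]
 [ 0.99673629 -0.00722473  0.08040258 -0.57739135]
 [-0.0803434   0.00813943  0.99673401 -1.1005615 ]
 [ 0.          0.          0.          1.        ]]
[[402.45174704   0.         280.265701  ]
 [  0.         402.45174704 206.43961423]
 [  0.           0.           1.        ]] [[-0.96561359 -0.25973285 -0.01136813  0.54773441]
 [ 0.13670981 -0.54446988  0.82756449 -0.18102278]
 [-0.22113529  0.79755338  0.56125554 -0.76945609]
 [ 0.          0.          0.          1.        ]]
{'time': 0.1, 'q': array([-1.29053532e+00,  5.28397993e-01,  1.43378976e+00, -3.82145387e-05,
        1.18140033e+00, -1.78503039e-01]), 'joint_velocities': array([ 0.00071979, -0.00205495, -0.00581601, -0.00062727, -0.00062213,
       -0.00067724]), 'joint_torque': array([-4.82336181e-04, -4.40985096e+01, -1.77151304e+01,  6.34012953e-02,
        5.34198701e-02, -3.31217575e-05]), 'position': array([ 0.27670811, -0.56005999,  0.40384894]), 'tool_rot': array([ 9.73804955e-01,  2.27382746e-01, -6.83875176e-05, -9.95523889e-04]), 'ft_force': array([ 0.31082029, -0.37625939, -0.02560493]), 'moment': array([ 0.02123189, -0.02133562, -0.04514319]), 'grip_force': 0.0, 'grip_width': 0.08709722218617523}
```

View pics/top0.png

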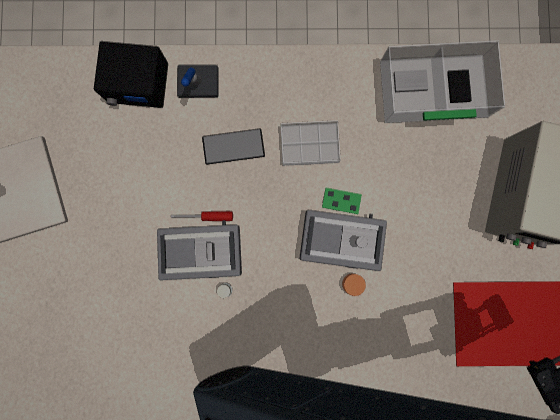

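View pics/side0.png

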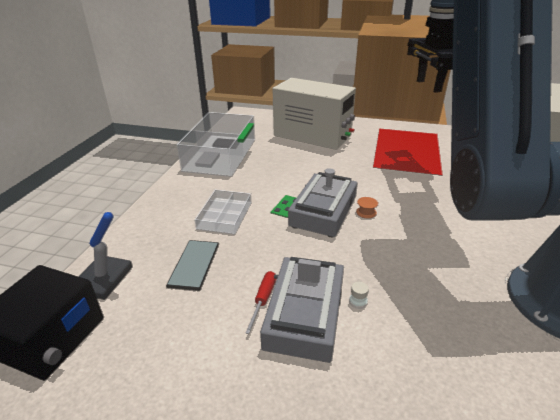

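```bash
python3 - <<'E'
from h import *
c=load('top'); cv2.imwrite('pics/t1.png',cv2.resize(c['pixels'][205:305,150:255],None,fx=6,fy=6,interpolation=cv2.INTER_CUBIC)[:600])
R=c['range_z']
P=np.array([[w(c,u,v) for u in range(150,255)] for v in range(205,305)])
z=P[...,2]
m=((z>.095)&(z<.115)).astype(np.uint8)
print('tab',P[m>0].mean(0),cv2.minAreaRect(P[m>0][:,:2].astype(np.float32)),m.sum())
m=((z>.045)&(z<.075)); n,l,s,_=cv2.connectedComponentsWithStats(m.astype(np.uint8)); k=1+s[1:,4].argmax()
print('box',cv2.minAreaRect(P[l==k][:,:2].astype(np.float32)),z[l==k].mean())
E
```

```text
tab [0.47756572 0.12455583 0.1027969 ] ((0.4782010018825531, 0.12469223141670227), (0.03971930965781212, 0.011826947331428528), 0.02789350599050522) 106
box ((0.47653186321258545, 0.15845438838005066), (0.12008592486381531, 0.1911020427942276), 2.643256425857544) 0.05704218237418144
```

View pics/t1.png

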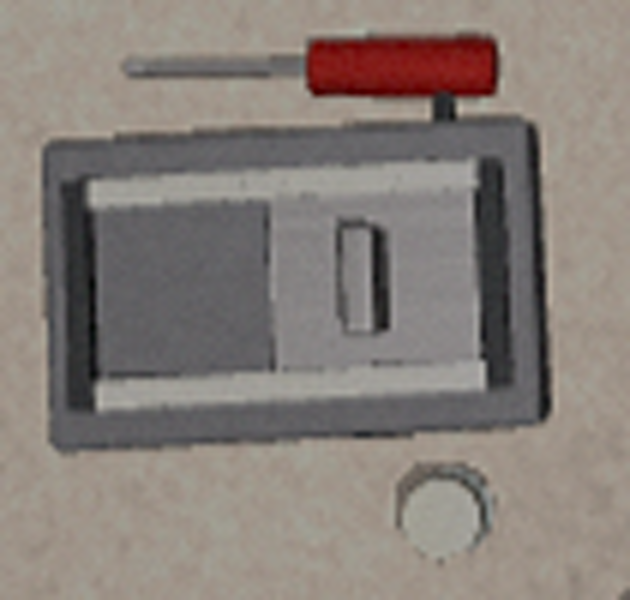

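Call:
move_arm(
  commands=[
    [[0.5, -0.5, 0, 0, 0, 0.02], [1.2, -1.3, 0, 0, 0, 0.04], [2.1, -2.2, 0, 0, 0, 0.07], [3, -3.3, 0, 0, 0, 0.1], [4, -4.3, 0, 0, 0, 0.14], [5, -5.4, 0, 0, 0, 0.17], [6, -6.5, 0, 0, 0, 0.2], [7, -7.6, 0, 0, 0, 0.24], [8, -8.6, 0, 0, 0, 0.27], [9, -9.7, 0, 0, 0, 0.3], [9.9, -10.7, 0, 0, 0, 0.34], [10.6, -11.5, 0, 0, 0, 0.37]],
  ],
  claw=-1,
  squeeze=40,
)

```text
time: 1.6
position: [0.4533, 0.042, 0.4046]
tool_rot: [0.999, 0.045, -0.0, -0.0]
ft_force: [0.7, -0.7, 0.7]
grip_width: 0.087
grip_force: 0.0
```

Call:
move_arm(
  commands=[
    [[0.3, -0.7, 0, 0, 0, 0.02], [0.6, -1.4, 0, 0, 0, 0.044], [0.8, -1.9, 0.2, 0, 0, 0.044], [0.8, -2.06, 0.7, 0, 0, 0.044], [0.8, -2.06, 1.2, 0, 0, 0.044], [0.8, -2.06, 1.7, 0, 0, 0.044], [0.8, -2.06, 2.1, 0, 0, 0.044], [0.8, -2.06, 2.4, 0, 0, 0.044], [0.8, -2.06, 2.5, 0, 0, 0.044], [0.8, -2.06, 2.5, 0, 0, 0.044]],
  ],
)

```text
time: 2.85
position: [0.4779, 0.1248, 0.3047]
tool_rot: [1.0, 0.022, -0.0, 0.0]
ft_force: [-0.4, 0.4, -0.1]
grip_width: 0.0869
grip_force: 0.0
```

```bash
python3 - <<'E'
from h import *
print(get_obs()); c=snap('side'); cv2.imwrite('pics/s1.png',cv2.resize(c['pixels'][170:370,200:400],None,fx=3,fy=3))
E
```

```text
{'time': 2.85, 'q': array([ 2.87154095e-02,  5.11085452e-01,  1.85236605e+00, -1.90714697e-05,
        7.78249786e-01,  1.55472879e+00]), 'joint_velocities': array([ 0.00078883, -0.01254231, -0.00753309,  0.00163411,  0.00328677,
        0.00163472]), 'joint_torque': array([-2.03389814e-02, -3.59811437e+01, -1.07006988e+01,  2.55687075e-02,
       -8.23840429e-02, -4.43106057e-05]), 'position': array([0.47789854, 0.12477095, 0.30473021]), 'tool_rot': array([ 9.99749168e-01,  2.23963929e-02, -5.42758434e-05,  7.03741743e-06]), 'ft_force': array([-0.35713541,  0.40508558, -0.12789942]), 'moment': array([ 0.07890572,  0.0388412 , -0.01145294]), 'grip_force': 0.0, 'grip_width': 0.08690847382627562}
```

View pics/s1.png

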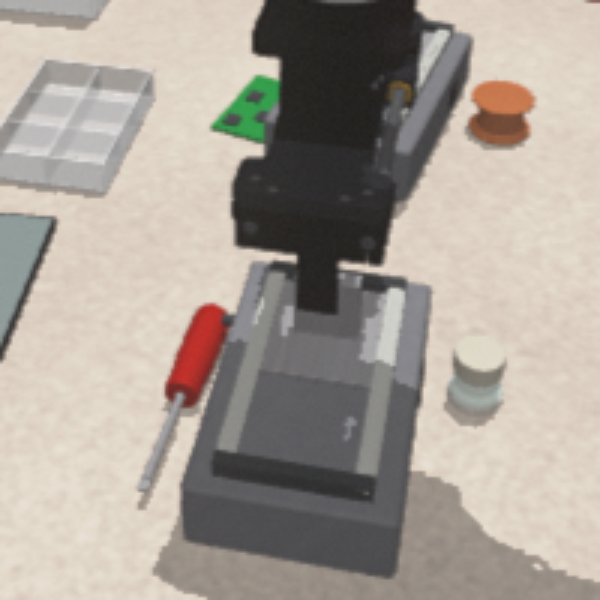

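Call:
move_arm(
  commands=[
    [[0, 0, 0.3, 0, 0, 0], [0, 0, 0.7, 0, 0, 0], [0, 0, 1.0, 0, 0, 0], [0, 0, 1.2, 0, 0, 0], [0, 0, 1.25, 0, 0, 0], [0, 0, 1.25, 0, 0, 0]],
  ],
)

```text
time: 3.65
position: [0.4779, 0.1248, 0.2548]
tool_rot: [1.0, 0.022, 0.0, -0.0]
ft_force: [0.2, 0.5, 0.9]
grip_width: 0.087
grip_force: 0.0
```

Call:
move_arm(
  commands=[
    [[0, 0, 0, 0, 0, 0], [0, 0, 0, 0, 0, 0], [0, 0, 0, 0, 0, 0], [0, 0, 0, 0, 0, 0], [0, 0, 0, 0, 0, 0], [0, 0, 0, 0, 0, 0], [0, 0, 0, 0, 0, 0], [0, 0, 0, 0, 0, 0]],
  ],
  claw=1,
  squeeze=40,
)

```text
time: 4.65
position: [0.4778, 0.1248, 0.2547]
tool_rot: [1.0, 0.022, -0.0, -0.0]
ft_force: [0.2, 0.1, 0.3]
grip_width: 0.0147
grip_force: 0.0
```

Call:
move_arm(
  commands=[
    [[0, 0, 0, 0, 0, 0], [0, 0, 0, 0, 0, 0], [0, 0, 0, 0, 0, 0], [0, 0, 0, 0, 0, 0]],
  ],
)

```text
time: 5.15
position: [0.4777, 0.1256, 0.2547]
tool_rot: [1.0, 0.022, 0.0, -0.001]
ft_force: [-0.4, 5.2, -0.0]
grip_width: 0.0119
grip_force: 40.0
```

Call:
move_arm(
  commands=[
    [[0, -0.1, 0, 0, 0, 0], [0, -0.25, 0, 0, 0, 0], [0, -0.4, 0, 0, 0, 0], [0, -0.55, 0, 0, 0, 0], [0, -0.7, 0, 0, 0, 0], [0, -0.85, 0, 0, 0, 0], [0, -1.0, 0, 0, 0, 0], [0, -1.1, 0, 0, 0, 0], [0, -1.2, 0, 0, 0, 0], [0, -1.3, 0, 0, 0, 0], [0, -1.4, 0, 0, 0, 0], [0, -1.4, 0, 0, 0, 0]],
  ],
)

```text
time: 6.65
position: [0.4755, 0.1787, 0.2547]
tool_rot: [1.0, 0.024, -0.0, 0.003]
ft_force: [0.2, -14.7, 0.2]
grip_width: 0.0116
grip_force: 40.0
```

Call:
move_arm(
  commands=[
    [[0, -0.05, 0, 0, 0, 0], [0, -0.1, 0, 0, 0, 0], [0, -0.15, 0, 0, 0, 0], [0, -0.19, 0, 0, 0, 0], [0, -0.23, 0, 0, 0, 0], [0, -0.23, 0, 0, 0, 0], [0, -0.23, 0, 0, 0, 0], [0, -0.23, 0, 0, 0, 0]],
  ],
)

```text
time: 7.65
position: [0.4752, 0.1872, 0.2547]
tool_rot: [1.0, 0.024, -0.001, 0.003]
ft_force: [0.7, -16.6, 1.9]
grip_width: 0.0119
grip_force: 40.0
```

Call:
move_arm(
  commands=[
    [[0, -0.05, 0, 0, 0, 0], [0, -0.08, 0, 0, 0, 0], [0, -0.08, 0, 0, 0, 0], [0, -0.08, 0, 0, 0, 0]],
  ],
)

```text
time: 8.15
position: [0.4753, 0.1882, 0.2547]
tool_rot: [1.0, 0.025, -0.001, 0.006]
ft_force: [1.8, -29.7, 2.7]
grip_width: 0.012
grip_force: 40.1
```

Call:
move_arm(
  commands=[
    [[0, 0, 0, 0, 0, 0], [0, 0, 0, 0, 0, 0], [0, 0, 0, 0, 0, 0], [0, 0, 0, 0, 0, 0], [0, 0, 0, 0, 0, 0], [0, 0, 0, 0, 0, 0]],
  ],
)

```text
time: 8.9
position: [0.4753, 0.1882, 0.2547]
tool_rot: [1.0, 0.025, -0.001, 0.006]
ft_force: [2.2, -28.7, 2.3]
grip_width: 0.0118
grip_force: 40.1
```

```bash
cat > g.py <<'E'
from h import *
from scipy.spatial.transform import Rotation as R
o=get_obs(); g=o['position']+R.from_quat(o['tool_rot']).as_matrix()@[0,0,.164]
print(o['tool_rot'],g,o['ft_force'], g@[-.046,.999,0])
c=snap('top')
P=np.array([[w(c,u,v) for u in range(150,255)] for v in range(205,305)]).reshape(-1,3)
m=(P[:,2]>.059)&(P[:,2]<.0625)&(abs(P[:,0]-.477)<.03); s=(P[m][:,:2]-[.4765,.1585])@[-.046,.999]
print('plate y',np.percentile(s,[1,5,50,95,99]),m.sum())
cv2.imwrite('pics/tt.png',cv2.resize(c['pixels'][205:305,150:255],None,fx=5,fy=5))
E
python3 g.py
```

```text
[ 0.99967593  0.02482688 -0.0011206   0.00551433] [0.4749297  0.18636817 0.09073214] [  2.21169378 -28.68222124   2.28783823] 0.1643350306907018
plate y [-0.08418786 -0.08223269 -0.00854766  0.002769    0.00342279] 104
```

View pics/tt.png

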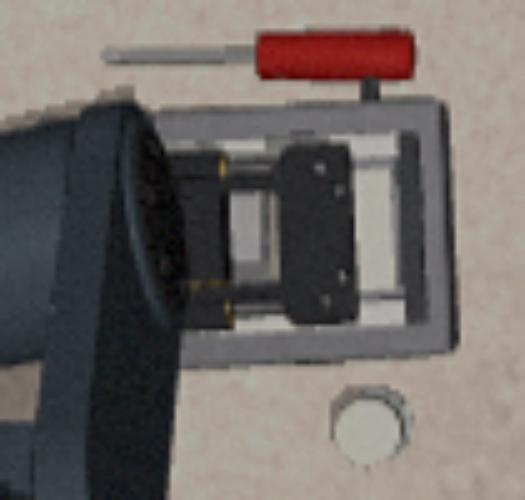

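Call:
move_arm(
  commands=[
    [[0, 0.04, 0, 0, 0, 0], [0, 0.11, 0, 0, 0, 0], [0, 0.19, 0, 0, 0, 0], [0, 0.27, 0, 0, 0, 0], [0, 0.35, 0, 0, 0, 0], [0, 0.43, 0, 0, 0, 0], [0, 0.51, 0, 0, 0, 0], [0, 0.59, 0, 0, 0, 0], [0, 0.67, 0, 0, 0, 0], [0, 0.75, 0, 0, 0, 0], [0, 0.82, 0, 0, 0, 0], [0, 0.87, 0, 0, 0, 0]],
  ],
)

```text
time: 10.45
position: [0.4765, 0.1567, 0.2548]
tool_rot: [1.0, 0.023, -0.0, 0.002]
ft_force: [0.8, -10.0, 0.1]
grip_width: 0.0119
grip_force: 40.0
```

Call:
move_arm(
  commands=[
    [[0, 0, 0, 0, 0, 0], [0, 0, 0, 0, 0, 0], [0, 0, 0, 0, 0, 0], [0, 0, 0, 0, 0, 0]],
  ],
)

```text
time: 10.95
position: [0.4764, 0.1567, 0.2547]
tool_rot: [1.0, 0.023, -0.0, 0.002]
ft_force: [0.3, -10.3, 0.9]
grip_width: 0.0116
grip_force: 40.0
```

```bash
python3 g.py
```

```text
[ 9.99729567e-01  2.31818875e-02 -3.86396688e-04  1.80106328e-03] [0.47632705 0.1561303  0.09071348] [  0.2680953  -10.26789948   0.91425629] 0.13406312874012766
plate y [-0.04342062 -0.04293032 -0.036298   -0.03103615 -0.03043142] 58
```

View pics/tt.png

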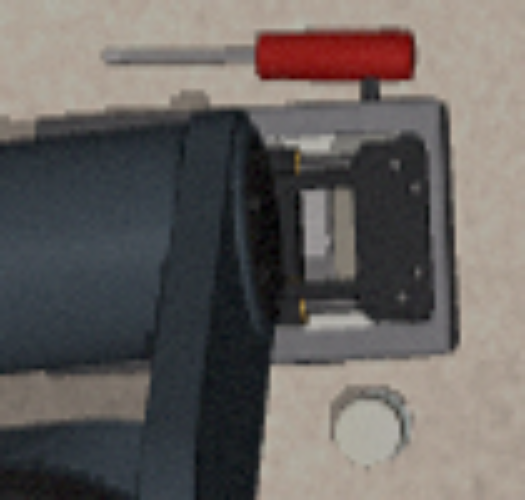

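The tab is pinched at half open: 30 mm back from the stop, 10 N spring force, and the plate edge at −43 mm as expected. The jar and driver haven't moved.

```bash
python3 -c "
from rig import *
print(hand_in())"
```

```text
the job is handed in; nothing more can be done
None
```

I pushed the tab light box's shutter to its end stop, held it there about 1 s, eased it back to half open (about 30 mm, 10 N), and handed in with the fingers still gripping the tab; I never touched the other box.

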